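# Preset a carving jig's spring pusher and hold a rosette block home

## Robot

A 6-joint arm with a two-finger parallel gripper is mounted at the origin on the work surface. World frame = base frame: x ahead of the robot, y to its left, z up, the work surface at z = 0. Lengths are in m, angles in rad, forces in N, time in s.
With the tool pointing down it reaches from about 0.375 to 0.9 m from the base axis. Payload 3.1 kg.
Tool frame: the origin (TCP) lies between the finger pads; the fingertips stand manip.nose_length ahead of it and the grasp point (between the pads) lies 5 mm behind it (manip.nose_length is the distance from the TCP to the fingertips, in m); z points along the fingers, y is the line along which they close (so a half turn about z gives the same grasp; the last joint's range is limited). The gripper opens to 85 mm and grips with 20 to 120 N. Pads are 22 mm wide; open, the fingers measure 114 mm over their backs; the gripper's body (76 mm by 85 mm) begins 54 mm behind the grasp point. The pads swing forward as they close: fully open they stand 13 mm farther back than shut.
Start: joints at [-1.44, 0.527, 1.433, -0, 1.181, -0.178], TCP at [0.19, -0.595, 0.245] pointing down, gripper open.
Joint ranges: [-3.08, 3.08], [-0.75, 2.2], [0.22, 2.44], [-1.43, 4.57], [0, 2.65], [-2.85, 2.85]. Speed limits (rad/s): [2.79, 2.79, 3.14, 3.14, 3.14, 3.14].

## Interface

Orientations are given as a unit quaternion [x, y, z, w].
In Python, from station import monitor, eyes, job, manip gives the robot as it stands.
- The arm moves only by the shell command python3 -m pendant 'ROWS' [FORCE]. ROWS is JSON, a list that holds one entry, the list of rows, each a list of 7 numbers: the shift along the tool's x, y, z as a fraction of full scale, then the turn, a rotation vector about the tool's x, y, z as a fraction of full scale, then the opening, from 0 (shut) to 1 (fully open). A call has 1 to 20 rows; each row shifts and turns the commanded pose from where the row before left it, along the tool's axes as they then stand; what a row does not reach is not made up. Full scale, the value 1, is 800 mm for a shift and 0.12 rad for a turn. A row lasts 1/10 s, in which the tool goes at most 50 mm and 8.59 degrees, less where a joint would pass 70% of its speed; a pose out of reach is approached as far as the arm can. A call with a number of a shift or a turn outside -1 to 1 is refused whole. A call with a gripper value outside its range is refused whole. The fingers move at their own pace and stop on an object; FORCE is the grip in N (left out, the last holds). Time passes only in rows, so rows that do not move let the fingers close. It gives the time, the measured TCP pose, the force, the opening and the grip force at its end, in the units of the state.
- monitor.sense(): the state, without advancing time (a new reading comes with each control period).
- eyes.snapshot(name): name is "side" or "top" or "wrist"; returns a dict with "pixels" (480x640x3 uint8, red, green, blue), "depth" (480x640 float32, m along the optical axis (not along the pixel's ray), 0 where there is no reading), "intrinsics" (3x3 intrinsics, pixels), "eye" and "attitude" of the camera in the world. Camera axes: x right, y down, z forward; pixel columns grow to the right and rows downward; lengths in m; the calibration is good to about 2 mm. The wrist camera is an equidistant fisheye: a pixel r from the principal point sees the ray r / f radians off the axis. A picture is of the moment at which its call begins.
- job.sign_off(): hands the job in; it is judged then, once.
The state is a dict: "t": time; "q": joint angles; "qd": joint speeds; "tau": joint torques, N m; "tcp_pos": TCP position; "tool_rot": TCP orientation; "force": force on the tool from outside, world axes, zero at the start; "ft_torque": the same for the moment, N m; "finger_gap": opening from 0.0 (shut) to 1.0 (fully open); "gripper_force": force on a finger pad.
Only numpy, scipy, OpenCV 4.12 (cv2) and the standard library are available. Lean on these libraries where they do the work, as an engineer would, in place of code of your own. Each camera call takes 0.05 s, during which the arm holds its last target. There are 200 camera calls.

## Task

On the carving jig, turn the black knob until the steel pointer on the sliding carriage lines up with the finger of the little rider on the scale. Then lay the long block with the carved rosette on the jig's bed, rosette up and lengthwise between the two low strips, and push it against the sprung plunger until its end is flat against both steel stop posts. Finish while still pressing it there, firmly but without ramming it, with the pointer still on the rider's finger and the other things on the bench left where they are.

Things in the scene. Friction and masses are not known exactly. Their poses are not given: they have to be found in the camera images.
- jig: Carving jig fixed to the bench: wooden base 310 x 130 x 15 mm. Origin on the bench surface, on the jig's centre line, straight under the front faces of the stop posts; x is the push direction (from the open loading end at x = -160 mm to the plunger, then the knob), y left, z up. The bed is the base's top, 15 mm above the origin. Knob axis at x = 108 mm on a grey column.
- bed (a point): Point on the bed, on the centre line, 85 mm before the stop plane (jig x = -85 mm), 15 mm above the bench: a good place to lay the block's centre. Two low wooden strips, 8 mm high and 9 mm thick, run beside it from jig x = -140 to -15 mm, inner faces at y = +-29 mm. Axes as the jig.
- stop_face (a point): Point on the centre line midway between the two dark steel stop posts, in the plane of their front faces, 37 mm above the bench. The posts (each 14 x 30 mm, 40 mm tall above the bed) stand at y = +-10 to +-40 mm in the jig and cannot move: the hard stop. Axes as the jig.
- plunger_tip (a point): Tip of the brass sprung plunger, 13 mm diameter, on the centre line between the posts, 22 mm above the bed. It pokes out through the stop plane towards the loading end by 10 mm plus the carriage's travel.
- plunger (a joint): Plunger pushed in, m; 0 = fully out, at most 0.05. Spring: 3 N to start it, plus 0.25 N per mm. With the block home and the pointer on the rider it reads about 0.016 to 0.026 (10 mm plus the carriage's travel), 7 to 10 N; it throws the block back if let go.
- knob (a joint): Black knob's angle, rad, 0 to 3.1, grows clockwise seen from above. Turns stiffly (about 0.13 N m), stays where left. It drives the carriage by a screw, 8 mm per rad; clockwise moves carriage, pointer and plunger towards the loading end (jig -x). Starts between 0 and 0.4; needs a clockwise turn of 0.4 to 1.9 rad in all.
- knob_grip (a point): On the knob's vertical axis, 85 mm above the bench, at the height to grip. The knob is an upright bar 42 x 14 mm (60 to 92 mm above the bench) on a disc of 44 mm diameter. At knob angle 0 the bar lies along the jig's x; at angle a it is turned clockwise by a. The point turns with the knob, its x along the bar.
- pointer (a point): Tip of the pointer: a dark steel bar 3 mm wide sticking out to the jig's left from the sliding steel carriage, 43 mm above the bench, over the aluminium scale ledge (jig x 16 to 82 mm, y 38 to 60 mm, top 40 mm above the bench).
- mark (a point): Tip of the rider's finger: a dark steel bar 3 mm wide pointing inward (jig -y) from a small steel rider (12 mm) clamped on the outer side of the scale, facing the pointer across about 2 mm. Axes as the jig: they line up when both have the same jig x. The rider stays put.
- block: Loose wooden block 70 (x) x 44 (y) x 40 mm with a raised round rosette (38 mm diameter, 3 mm high) carved on its top; about 0.1 kg. Origin at the centre of its underside. It may go in either end first; home, its origin is 35 mm before the stop plane.
- offcut: Bystander: loose plain wooden offcut, 48 x 48 x 26 mm, no rosette. It and the block lie at the right of the jig, either one nearer. Origin at the centre of its underside.
- gouge: Bystander: carving gouge lying on the bench, dark wooden handle 110 mm long, steel shank 100 mm. Origin under the joint of handle and shank.
- gouge_long: Bystander: carving gouge lying on the bench, dark wooden handle 110 mm, steel shank 130 mm. Origin under the joint of handle and shank.
- mallet: Bystander: round carver's mallet standing on its head, 88 mm diameter, 250 mm tall. Origin at the centre of its underside.
- wax: Bystander: flat steel jar, 72 mm diameter, 60 mm tall. Origin at the centre of its underside.
- tin: Bystander: empty dark steel tin, 80 mm diameter, 100 mm tall. Origin at the centre of its underside.
Mind the look-alikes: they are no part of the job. Leave any turquoise look-alike of the block alone.

How it is judged:
On the way, in this order (a step that is already met when the one before it is completed fails the run):
1. the pointer lines up with the rider's finger, the plunger still untouched (x of pointer in the frame of mark between -0.0025 and 0.0025 m and value of joint plunger below 0.004 m), for 0.3 s.
2. the block lies on the bed between the strips, lengthwise, before the plunger is pushed in (y of block in the frame of jig between -0.015 and 0.015 m and z of block in the frame of jig between 0.01 and 0.0185 m and angle between block's own z axis and vertical below 0.08 rad and angle between the x axis of block and the x axis of jig, either way round below 0.2 rad and x of block in the frame of jig between -0.15 and -0.045 m and value of joint plunger below 0.008 m), for 0.1 s.
At the end, for the whole second after the job is handed in: Robot still pressing the block: end within 2 mm of the stop plane and square (0.06 rad), flat on the bed between the strips, rosette up, 1.5 to 40 N on the stop posts, plunger in by over 12 mm and bearing on it, at rest; pointer within 3 mm of the rider's finger along the scale (x of pointer in the frame of mark between -0.003 and 0.003 m and y of block in the frame of jig between -0.015 and 0.015 m and z of block in the frame of jig between 0.01 and 0.0185 m and angle between block's own z axis and vertical below 0.08 rad and angle between the x axis of block and the x axis of jig, either way round below 0.06 rad and x of block in the frame of stop_face between -0.037 and -0.03 m and contact force between block and stop between 1.5 and 40 N and value of joint plunger above 0.012 m and contact force between block and plunger above 3 N and contact force between any of the fingers, the arm and block above 3 N and linear speed of block below 0.01 m/s); the arm keeps its last pose, push and grip.
It fails at once if another thing on the bench is moved by more than 30 mm (distance of any of offcut, gouge, gouge_long, mallet, wax, tin from where it was at the start of the episode above 0.03 m).
It also fails if it takes over 72 s, if anything falls off the work surface, if the arm or the gripper's body presses on something with over 40 N, if the wrist force passes 120 N, or if a joint passes its speed limit or range.

## Working session

There is one attempt and no reset: what is moved stays moved. The work goes in short steps, Python scripts to look and compute and a shell command to move; the robot and the scene stay as the last step left them, time stands still between calls to the robot, and variables do not carry over. Pictures are saved under pics/ and viewed, at most 10 in all, crops included, and the job is handed in when it is done.

```bash
ls; mkdir -p pics
python3 - <<'E'
from station import monitor, eyes, job, manip
import cv2,numpy as np,pickle
print(monitor.sense(), manip.nose_length)
d={}
for n in("side","top"):
    s=eyes.snapshot(n); d[n]=s
    cv2.imwrite(f"pics/{n}0.png",s["pixels"][...,::-1]); print(n,s["intrinsics"],s["eye"],s["attitude"])
pickle.dump(d,open("s0.pkl","wb"))
E
```

```text
pics
{'t': 0.0, 'q': array([-1.44047160e+00,  5.28475148e-01,  1.43392332e+00, -1.93412908e-05,
        1.18136677e+00, -1.78478392e-01]), 'qd': array([-0.00038604,  0.00062781, -0.00217997,  0.00064351, -0.00121934,
        0.00057217]), 'tau': array([-9.66424923e-04, -4.42345190e+01, -1.78025222e+01, -3.29736513e-04,
        8.54531187e-03, -1.17690894e-05]), 'tcp_pos': array([ 0.18989414, -0.59473033,  0.24432137]), 'tool_rot': array([ 9.88102592e-01,  1.53792354e-01,  1.72119657e-05, -1.08619251e-03]), 'force': array([-0.56524625,  0.13063672,  0.3702788 ]), 'ft_torque': array([-0.01495083, -0.02786812, -0.01355158]), 'gripper_force': 0.0, 'finger_gap': 0.9981303231515254} 0.014
side [[471.95014498   0.         322.46867742]
 [  0.         471.95014498 228.54160509]
 [  0.           0.           1.        ]] [-0.0733976   0.56865514  0.77981739] [-0.34320482  0.82809791 -0.40924637  0.17024017]
top [[461.21325024   0.         321.28422462]
 [  0.         461.21325024 233.63284821]
 [  0.           0.           1.        ]] [ 0.41640358 -0.06675875  1.14789041] [ 0.71276344 -0.69852695  0.04686288 -0.0428047 ]
```

View pics/top0.png

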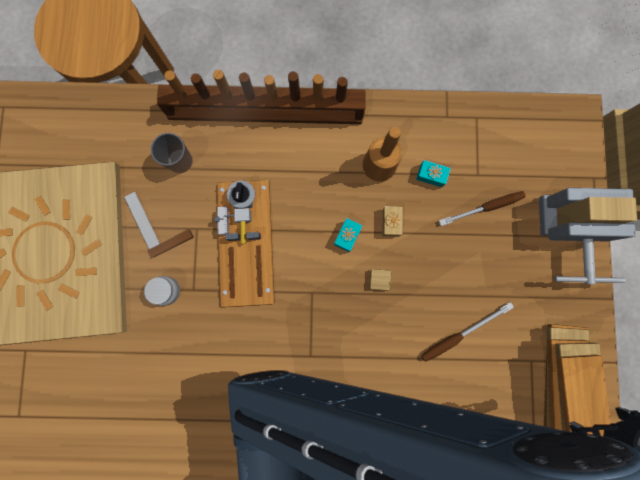

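View pics/side0.png

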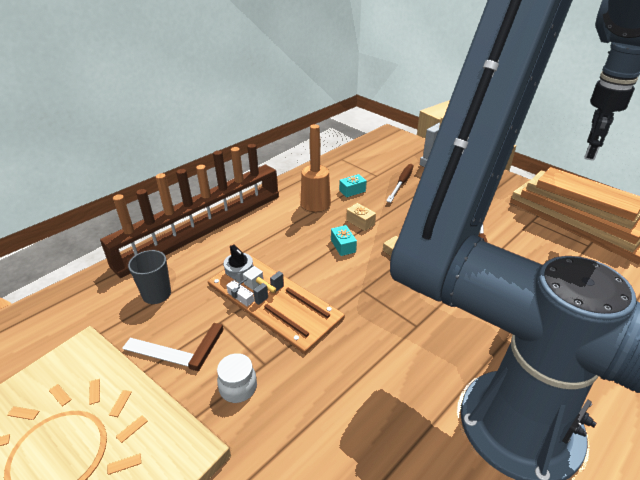

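The top view shows the jig at about (218–272, 180–306) with its knob at (240,195). The wooden rosette block is at (393,221), the offcut at (380,280), and turquoise look-alikes at (347,235) and (433,173). The side view agrees with this.

```bash
cat > h.py <<'E'
import numpy as np, cv2
from scipy.spatial.transform import Rotation as R
from station import monitor, eyes, job, manip
def ray(s,uv,fish=False):
    K=s["intrinsics"]; uv=np.atleast_2d(np.asarray(uv,float))
    p=(uv-[K[0,2],K[1,2]])/[K[0,0],K[1,1]]
    if fish:
        th=np.linalg.norm(p,axis=1,keepdims=True); d=np.hstack([np.sinc(th/np.pi)*p,np.cos(th)])
    else: d=np.hstack([p,np.ones((len(p),1))])
    return R.from_quat(s["attitude"]).apply(d)
def onz(s,uv,z,fish=False):
    d=ray(s,uv,fish); return s["eye"]+d*((z-s["eye"][2])/d[:,2])[:,None]
def cloud(s):
    v,u=np.mgrid[:480,:640]; d=ray(s,np.c_[u.ravel(),v.ravel()])
    return (s["eye"]+d*s["depth"].reshape(-1,1)).reshape(480,640,3)
def rect(m,s,z):
    cs,_=cv2.findContours(m.astype(np.uint8),cv2.RETR_EXTERNAL,cv2.CHAIN_APPROX_NONE)
    c=max(cs,key=cv2.contourArea)[:,0]
    p=onz(s,c,z)[:,:2]
    return cv2.minAreaRect((p*1000).astype(np.float32))
E
python3 - <<'E'
from h import *
import pickle
s=pickle.load(open("s0.pkl","rb"))["top"]; P=cloud(s); Z=P[...,2]
print("bench",np.median(Z[300:340,290:330]),Z[300:340,290:330].std())
def box(u0,v0,u1,v1,lo,hi):
    m=np.zeros(Z.shape,bool); m[v0:v1,u0:u1]=((Z>lo)&(Z<hi))[v0:v1,u0:u1]; return m
m=box(205,165,290,320,.009,.2); print("jig",rect(m,s,.015))
m=box(375,200,410,243,.03,.2); print("block",rect(m,s,.04), onz(s,[393,221],.043))
m=box(360,262,400,298,.015,.2); print("offcut",rect(m,s,.026))
m=box(222,172,262,212,.08,.1);print("knob",m.sum(),rect(m,s,.092))
c=cv2.resize(s["pixels"][165:315,200:420],None,fx=3.6,fy=3.6,interpolation=cv2.INTER_CUBIC)
cv2.imwrite("pics/c1.png",c[...,::-1])
E
```

```text
bench 0.00034322770868089325 0.05734435039852726
jig ((536.4356689453125, 119.67843627929688), (309.4419250488281, 137.4896697998047), 4.282293319702148)
block ((594.9832153320312, -245.63800048828125), (69.67877197265625, 44.003604888916016), 0.1440606713294983) [[ 0.59190444 -0.24507175  0.043     ]]
offcut ((451.59356689453125, -216.29080200195312), (48.22422790527344, 48.502357482910156), 0.049612995237112045)
knob 119 ((647.78466796875, 124.31897735595703), (16.462432861328125, 42.994712829589844), 86.77863311767578)
```

View pics/c1.png

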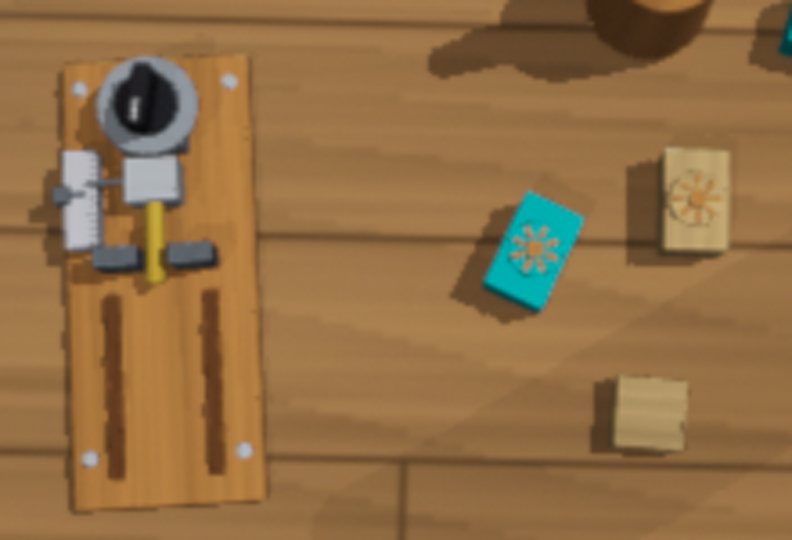

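The crop shows the pointer at about (100,183) and the rider's finger at (65,195). The pointer is about 8 mm too far toward the knob, so it needs roughly 1 rad clockwise. The knob bar is close to the jig's x. Next I'll move over the jig for a closer look.

```bash
python3 -m pendant '[[[0.0443,-0.0438,0,0,0,0,1],[0.0443,-0.0438,0,0,0,0,1],[0.0443,-0.0438,0,0,0,0,1],[0.0443,-0.0438,0,0,0,0,1],[0.0443,-0.0438,0,0,0,0,1],[0.0443,-0.0438,0,0,0,0,1],[0.0443,-0.0438,0,0,0,0,1],[0.0443,-0.0438,0,0,0,0,1],[0.0443,-0.0438,0,0,0,0,1],[0.0443,-0.0438,0,0,0,0,1],[0.0443,-0.0438,0,0,0,0,1],[0.0443,-0.0438,0,0,0,0,1],[0.0443,-0.0438,0,0,0,0,1],[0.0443,-0.0438,0,0,0,0,1],[0.0443,-0.0438,0,0,0,0,1],[0.0443,-0.0438,0,0,0,0,1],[0,0,0,0,0,1,1],[0,0,0,0,0,1,1],[0,0,0,0,0,1,1],[0,0,0,0,0,0,1]]]'
python3 - <<'E'
from h import *
import pickle
s=eyes.snapshot("wrist"); pickle.dump(s,open("w1.pkl","wb")); print(s["intrinsics"],s["eye"],s["attitude"],monitor.sense()["q"])
cv2.imwrite("pics/w1.png",s["pixels"][...,::-1])
E
```

```text
t: 2.1
tcp_pos: [0.5594, 0.1113, 0.2448]
tool_rot: [1.0, -0.025, -0.001, 0.0]
force: [1.1, 0.5, 0.2]
finger_gap: 1.002
gripper_force: 0.0
[[371.64829954   0.         319.04042841]
 [  0.         371.64829954 240.25950069]
 [  0.           0.           1.        ]] [0.63566087 0.10809683 0.37419662] [-0.68129338  0.71682176  0.1071367  -0.1026042 ] [2.68162554e-04 4.54768268e-01 1.57173515e+00 2.18748761e-05
 1.11606650e+00 1.61966187e+00]
```

View pics/w1.png

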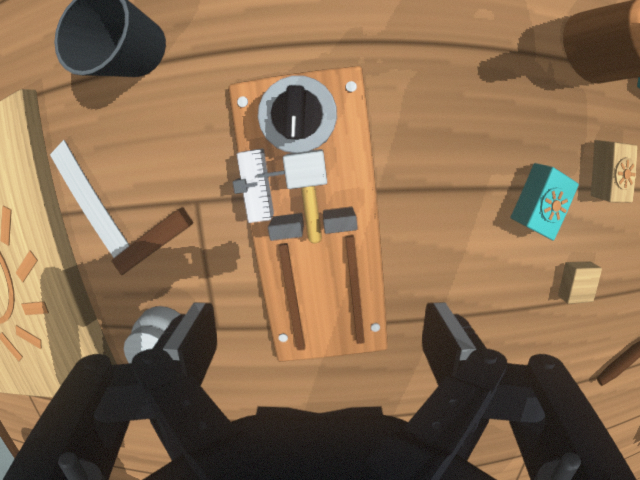

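The wrist view shows the screws at (243,102), (351,87), (283,338) and (376,327). The knob is at (297,113), the pointer tip near (265,177) and the rider at (243,186). I'll compute the jig frame and rectify the scale and knob area.

Run:
```python
from h import *
import pickle
s=pickle.load(open("w1.pkl","rb")); im=s["pixels"]
hsv=cv2.cvtColor(im,cv2.COLOR_RGB2HSV)
sc=[]
for u,v in[(243,102),(351,87),(283,338),(376,327)]:
    w=hsv[v-8:v+9,u-8:u+9]; m=((w[...,1]<60)&(w[...,2]>120)).astype(np.uint8)
    M=cv2.moments(m,True); sc.append((u-8+M['m10']/M['m00'],v-8+M['m01']/M['m00']))
p=onz(s,sc,.015,True)[:,:2]; print(np.round(p,4))
ax=(p[0]-p[2]+p[1]-p[3]); yaw=np.arctan2(ax[1],ax[0]); 
ay=p[0]-p[1]+p[2]-p[3]; print("yaw",yaw,np.arctan2(-ay[0],ay[1]),"mean",p.mean(0),np.linalg.norm(ax)/2,np.linalg.norm(ay)/2)
# base colour mask edges for the x origin: base centre at jig x=-5
c=p.mean(0); o=c+5e-3*np.array([np.cos(yaw),np.sin(yaw)]); print("origin",o)
# yellow plunger centreline
k=o+.108*np.array([np.cos(yaw),np.sin(yaw)]); print("knob",k, "bar top pix", onz(s,[[297,87],[295,138],[297,113]],.092,True))
pickle.dump((o,yaw),open("jig.pkl","wb"))
a=im[85:215,225:345]; b=im[150:215,230:300]
cv2.imwrite("pics/c2.png",cv2.resize(b[...,::-1],None,fx=8.5,fy=8.5,interpolation=cv2.INTER_CUBIC))
```

```text
[[0.6686 0.18  ]
 [0.6766 0.0755]
 [0.4129 0.16  ]
 [0.4209 0.0559]]
yaw 0.0772401204419334 0.07672058045193873 mean [0.5447331  0.11784025] 0.25649350409268545 0.10460627223883895
origin [0.54971819 0.11822607]
knob [0.65739618 0.12655971] bar top pix [[0.66904462 0.12250067 0.092     ]
 [0.63028602 0.12612953 0.092     ]
 [0.64917537 0.12356202 0.092     ]]
```

View pics/c2.png

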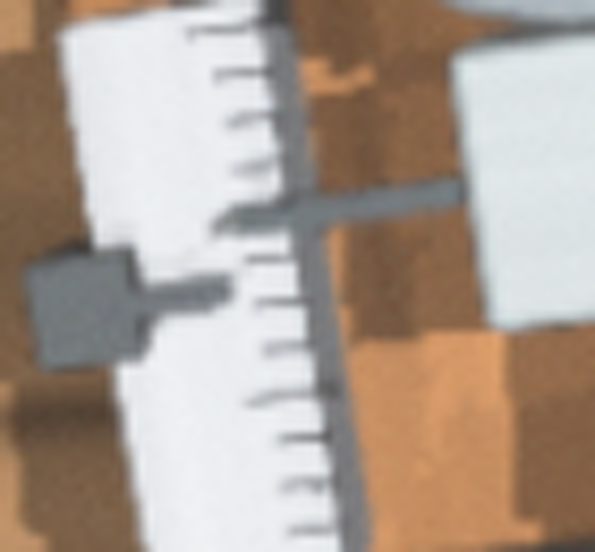

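The crop shows the pointer tip at crop (225,218) and the finger tip at (230,290). Both have centre-lines that are easy to read.

Run:
```python
from h import *
import pickle
s=pickle.load(open("w1.pkl","rb")); yaw=.077
uv=(np.array([[225,218],[300,211],[455,190],[228,290],[150,299]])+.5)/8.5+[230,150]-.5
p=onz(s,uv,.0435,True)[:,:2]-[.5415,.1176]
c,n=np.cos(yaw),np.sin(yaw); print(np.round(p@np.array([[c,-n],[n,c]])*1000,1))
print(monitor.sense()["tcp_pos"])
```

```text
[[60.4 44.3]
 [60.  36.2]
 [59.9 19.6]
 [52.7 45.2]
 [53.  53.8]]
[0.55948731 0.11115559 0.24489525]
```

Δ is about 7.3 mm, which is 0.91 rad clockwise. I'll go down on the knob and grip it.

```bash
python3 -m pendant '[[[0.0555,-0.0112,0,0,0,0,0.5],[0.0555,-0.0112,0,0,0,0,0.5],[0,0,0,0,0,0,0.5],[0,0,0.0625,0,0,0,0.5],[0,0,0.0625,0,0,0,0.5],[0,0,0.05,0,0,0,0.5],[0,0,0.021,0,0,0,0.5],[0,0,0.01,0,0,0,0.5],[0,0,0,0,0,0,0.5],[0,0,0,0,0,0,0.5]]]' 60; python3 -m pendant '[[[0,0,0,0,0,0,0],[0,0,0,0,0,0,0],[0,0,0,0,0,0,0],[0,0,0,0,0,0,0],[0,0,0,0,0,0,0],[0,0,0,0,0,0,0]]]'
```

```text
t: 3.15
tcp_pos: [0.6503, 0.1243, 0.0818]
tool_rot: [1.0, -0.025, 0.001, -0.0]
force: [-0.5, -0.6, 0.4]
finger_gap: 0.499
gripper_force: 0.0
t: 3.75
tcp_pos: [0.6503, 0.1255, 0.0825]
tool_rot: [1.0, -0.026, 0.001, -0.001]
force: [-0.6, 3.5, 5.8]
finger_gap: 0.149
gripper_force: 61.0
```

```bash
python3 -m pendant '[[[0,0,0,0,0,1,0],[0,0,0,0,0,1,0],[0,0,0,0,0,1,0],[0,0,0,0,0,1,0],[0,0,0,0,0,1,0],[0,0,0,0,0,1,0],[0,0,0,0,0,1,0],[0,0,0,0,0,0.6,0],[0,0,0,0,0,0,0],[0,0,0,0,0,0,0],[0,0,0,0,0,0,0]]]'
python3 - <<'E'
from h import *
import pickle
s=eyes.snapshot("wrist"); pickle.dump(s,open("w2.pkl","wb")); print(monitor.sense()["q"],monitor.sense()["ft_torque"])
t=eyes.snapshot("side"); pickle.dump(t,open("s2.pkl","wb"))
b=cv2.resize(t["pixels"][230:330,190:310],None,fx=3.3,fy=3.3)
w=cv2.resize(s["pixels"],(400,300))
h=np.zeros((330,800,3),np.uint8); h[:300,:400]=w; h[:330,400:796]=b
cv2.imwrite("pics/w2.png",h[...,::-1])
E
```

```text
t: 4.85
tcp_pos: [0.6497, 0.1245, 0.0825]
tool_rot: [0.886, -0.463, 0.001, -0.0]
force: [-2.3, 0.8, 7.6]
finger_gap: 0.151
gripper_force: 61.3
[ 2.07100872e-02  7.74196224e-01  1.45299311e+00 -2.39755540e-04
  9.13082396e-01  2.55469672e+00] [ 0.08668207  0.41450924 -0.08584725]
```

View pics/w2.png

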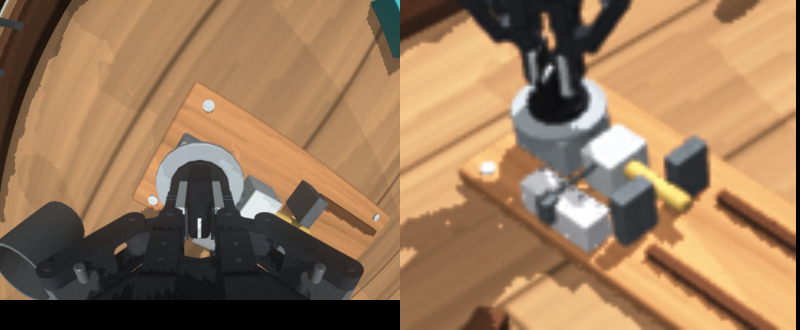

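The side view shows the pointer near the rider and the fingers still on the bar. I'll release, rise and look from above.

```bash
python3 -m pendant '[[[0,0,0,0,0,0,0.5],[0,0,0,0,0,0,0.5],[0,0,0,0,0,0,0.5],[0,0,-0.05,0,0,0,0.5],[0,0,-0.0625,0,0,0,0.5],[0,0,-0.0625,0,0,0,0.5],[0,0,-0.03,0,0,-1,0.5],[0,0,0,0,0,-1,0.5],[0,0,0,0,0,-1,0.5],[0,0,0,0,0,-1,0.5],[0,0,0,0,0,-1,0.5],[0,0,0,0,0,-1,0.5],[0,0,0,0,0,-1,0.5],[0,0,0,0,0,-0.6,1],[-0.055,0,0,0,0,0,1],[-0.055,0,0,0,0,0,1],[0,0,0,0,0,0,1],[0,0,0,0,0,0,1]]]'
python3 - <<'E'
from h import *
import pickle
s=eyes.snapshot("wrist"); pickle.dump(s,open("w3.pkl","wb")); im=s["pixels"]
b=im[145:235,235:345]
cv2.imwrite("pics/c3.png",cv2.resize(b[...,::-1],None,fx=6.6,fy=6.6,interpolation=cv2.INTER_CUBIC))
E
```

```text
t: 6.75
tcp_pos: [0.5605, 0.129, 0.2445]
tool_rot: [1.0, -0.025, -0.0, 0.0]
force: [0.6, -0.4, -0.6]
finger_gap: 1.002
gripper_force: 0.0
```

View pics/c3.png

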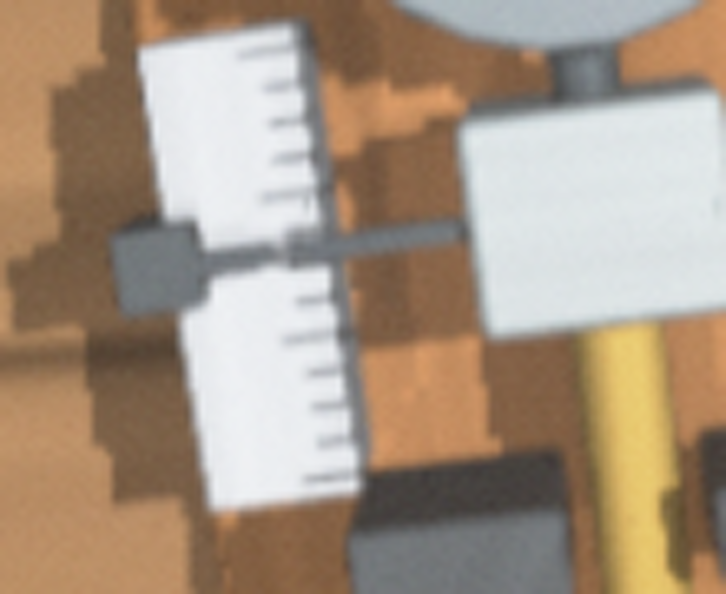

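The pointer and the rider's finger are collinear to within about 0.5 mm: the pointer runs from (460,230) to (290,247), the finger from (275,252) to (205,262). Next I'll find the strip centre-line and confirm the block's position.

Run:
```python
from h import *
import pickle
yaw=.077; c,n=np.cos(yaw),np.sin(yaw); A=np.array([[c,-n],[n,c]])
s=pickle.load(open("w3.pkl","rb"))
hsv=cv2.cvtColor(s["pixels"],cv2.COLOR_RGB2HSV)
m=((hsv[...,1]>90)&(hsv[...,2]<120)&((hsv[...,0]<20))).astype(np.uint8)
m[:225]=0;m[365:]=0
N,l,st,ce=cv2.connectedComponentsWithStats(m)
for i in range(1,N):
    if st[i,4]>250:
        uv=np.argwhere(l==i)[:,::-1]; q=(onz(s,uv,.023,True)[:,:2]-[.5415,.1176])@A
        if abs(q[:,1]).max()<.06: print(st[i],"jig xy mean",q.mean(0)*1e3,np.percentile(q,[1,99],axis=0)*1e3, "slope",np.polyfit(q[:,0],q[:,1],1)[0])
# post tops front edge: lower front edge seen in crop at (370,525)-(560,505)
print((onz(s,(np.array([[360,540],[565,518]])/6.6+[235,145]),.055,True)[:,:2]-[.5415,.1176])@A*1e3)
```

```text
[362 235  17 108 871] jig xy mean [-77.25676275 -32.13967023] [[-135.05080265  -36.96204407]
 [ -13.2075898   -26.96171879]] slope -0.00041517806785935614
[296 243  24 106 561] jig xy mean [-71.65772861  34.14778212] [[-134.36623501   29.26305409]
 [ -12.49845024   38.23926063]] slope -0.0013797028257693294
[[14.36615191 37.28656254]
 [13.83881693  9.4948286 ]]
```

Run:
```python
from h import *
import pickle
P=cloud(pickle.load(open("s0.pkl","rb"))["top"])
q=P[100:200,340:430].reshape(-1,3); q=q[(q[:,2]>.03)]
for a,b in((.06,.12),(.12,.3)):
    w=q[(q[:,2]>a)&(q[:,2]<b)]; print(a,len(w),w.min(0),w.max(0))
T=P[205:260,330:365].reshape(-1,3);T=T[T[:,2]>.03];print("turq",T.min(0),T.max(0))
```

```text
0.06 943 [ 0.70053299 -0.25214737  0.06011256] [ 0.87690147 -0.10943752  0.11999472]
0.12 578 [ 0.70657379 -0.24873841  0.12000168] [ 0.77318697 -0.18411245  0.25445884]
turq [ 0.41640358 -0.17048847  0.03208831] [ 0.59794082 -0.06675875  1.14789041]
```

```bash
python3 -m pendant '[[[0.0068,0.0583,0,0,0,0,0.8],[0.0068,0.0583,0,0,0,0,0.8],[0.0068,0.0583,0,0,0,0,0.8],[0.0068,0.0583,0,0,0,0,0.8],[0.0068,0.0583,0,0,0,0,0.8],[0.0068,0.0583,0,0,0,0,0.8],[0.0068,0.0583,0,0,0,0,0.8],[0.0068,0.0583,0,0,0,0,0.8],[0,0,0,0,0,-0.43,0.8],[0,0,0,0,0,0,0.8],[0,0,0,0,0,0,0.8]]]'
python3 - <<'E'
from h import *
s=eyes.snapshot("wrist"); im=s["pixels"]
hsv=cv2.cvtColor(im,cv2.COLOR_RGB2HSV)
cv2.imwrite("pics/w4.png",im[...,::-1])
E
```

```text
t: 7.9
tcp_pos: [0.5865, -0.2463, 0.2443]
tool_rot: [1.0, -0.0, 0.0, -0.0]
force: [0.4, 0.4, -0.5]
finger_gap: 0.796
gripper_force: 0.0
```

View pics/w4.png

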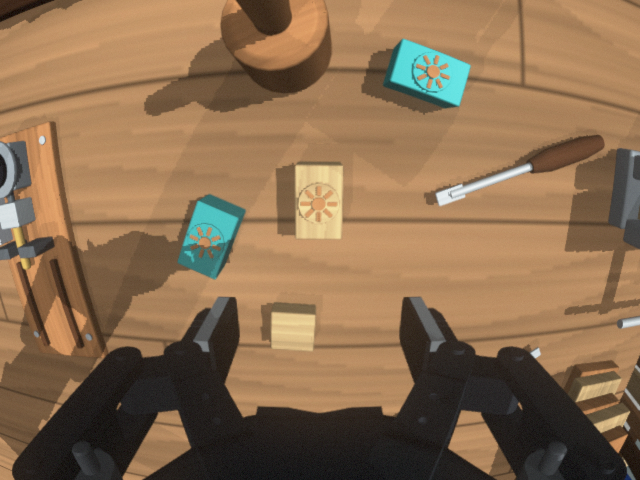

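The wrist view shows the block centred at (318,201), square to the tool and between the fingers, with the mallet clear. I'll descend and grip.

```bash
python3 -m pendant '[[[0,0,0.0625,0,0,0,0.8],[0,0,0.0625,0,0,0,0.8],[0,0,0.0625,0,0,0,0.8],[0,0,0.0625,0,0,0,0.8],[0,0,0.01,0,0,0,0.8],[0,0,0.009,0,0,0,0.8],[0,0,0,0,0,0,0.8],[0,0,0,0,0,0,0],[0,0,0,0,0,0,0],[0,0,0,0,0,0,0],[0,0,0,0,0,0,0],[0,0,0,0,0,0,0],[0,0,0,0,0,0,0]]]' 50;
python3 -m pendant '[[[0,0,-0.03,0,0,0,0],[0,0,-0.06,0,0,0,0],[0,0,-0.06,0,0,0,0],[0,0,0,0,0,0,0],[0,0,0,0,0,0,0]]]'
```

```text
t: 9.25
tcp_pos: [0.5877, -0.247, 0.0324]
tool_rot: [1.0, 0.0, 0.002, 0.001]
force: [-0.2, 0.9, 7.2]
finger_gap: 0.504
gripper_force: 53.5
t: 9.75
tcp_pos: [0.5867, -0.2465, 0.1521]
tool_rot: [1.0, 0.0, 0.002, 0.001]
force: [0.4, -0.1, -2.1]
finger_gap: 0.504
gripper_force: 52.6
```

```bash
python3 -m pendant '[[[-0.0213,-0.0559,0,0,0,0,0],[-0.0213,-0.0559,0,0,0,0,0],[-0.0213,-0.0559,0,0,0,0,0],[-0.0213,-0.0559,0,0,0,0,0],[-0.0213,-0.0559,0,0,0,0,0],[-0.0213,-0.0559,0,0,0,0,0],[-0.0213,-0.0559,0,0,0,0,0],[-0.0213,-0.0559,0,0,0,0,0],[0,0,0,0,0,-0.64,0],[0,0,0.05,0,0,0,0],[0,0,0.03,0,0,0,0],[0,0,0,0,0,0,0],[0,0,0,0,0,0,0]]]'
python3 - <<'E'
from h import *
s=eyes.snapshot("wrist"); import pickle; pickle.dump(s,open("w5.pkl","wb"))
cv2.imwrite("pics/w5.png",s["pixels"][...,::-1]); print(s["eye"])
E
```

```text
t: 11.05
tcp_pos: [0.4484, 0.1117, 0.0846]
tool_rot: [0.999, 0.039, -0.002, -0.0]
force: [0.0, -0.3, -1.1]
finger_gap: 0.505
gripper_force: 52.4
[0.52477875 0.11795246 0.21390169]
```

View pics/w5.png

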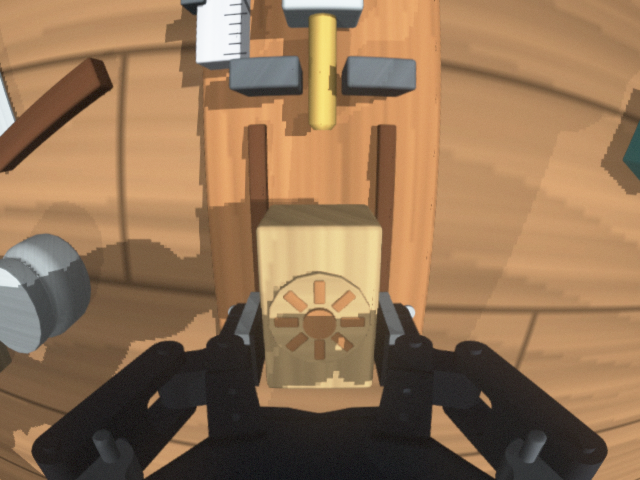

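The wrist view shows the block, columns 258–381, centred between the strips at columns 258 and 386. It is square to the jig, rosette up, with the plunger ahead at (322,128). I'll lower it.

```bash
python3 -m pendant '[[[0,0.0013,0.03,0,0,0,0],[0,0,0.01,0,0,0,0],[0,0,0.004,0,0,0,0],[0,0,0.002,0,0,0,0],[0,0,0,0,0,0,0],[0,0,0,0,0,0,0]]]'
```

```text
t: 11.7
tcp_pos: [0.4499, 0.1107, 0.0491]
tool_rot: [0.999, 0.039, 0.001, 0.0]
force: [-1.4, 0.7, -1.0]
finger_gap: 0.506
gripper_force: 52.5
```

```bash
python3 -m pendant '[[[0,0,0.0015,0,0,0,0],[0,0,0.0010,0,0,0,0],[0,0,0,0,0,0,0]]]'
```

```text
t: 12.0
tcp_pos: [0.4498, 0.1108, 0.0474]
tool_rot: [0.999, 0.039, 0.001, 0.0]
force: [-0.5, 0.4, 7.7]
finger_gap: 0.505
gripper_force: 53.4
```

```bash
python3 -m pendant '[[[0.00625,0,0,0,0,0,0],[0.00625,0,0,0,0,0,0],[0.00625,0,0,0,0,0,0],[0.00625,0,0,0,0,0,0],[0.00625,0,0,0,0,0,0],[0.00625,0,0,0,0,0,0],[0.00625,0,0,0,0,0,0],[0.00625,0,0,0,0,0,0],[0.00375,0,0,0,0,0,0],[0,0,0,0,0,0,0],[0,0,0,0,0,0,0]]]' 70
```

```text
t: 13.1
tcp_pos: [0.4857, 0.114, 0.0477]
tool_rot: [0.999, 0.039, -0.006, 0.0]
force: [-11.4, -1.5, 19.2]
finger_gap: 0.496
gripper_force: 71.0
```

```bash
python3 -m pendant '[[[0,0,-0.0015,0,0,0,0],[0,0,0,0,0,0,0],[0,0,0,0,0,0,0]]]'; python3 -m pendant '[[[0.004,0,0,0,0,0,0],[0.004,0,0,0,0,0,0],[0,0,0,0,0,0,0],[0,0,0,0,0,0,0]]]'
```

```text
t: 13.4
tcp_pos: [0.4873, 0.1141, 0.0479]
tool_rot: [0.999, 0.039, -0.005, -0.0]
force: [-8.1, -1.9, 7.8]
finger_gap: 0.501
gripper_force: 71.8
t: 13.8
tcp_pos: [0.4925, 0.1146, 0.0479]
tool_rot: [0.999, 0.039, -0.006, -0.0]
force: [-9.9, -1.6, 10.1]
finger_gap: 0.5
gripper_force: 72.2
```

```bash
python3 -m pendant '[[[0.004,0,0,0,0,0,0],[0,0,0,0,0,0,0],[0,0,0,0,0,0,0]]]'; python3 -m pendant '[[[0.004,0,0,0,0,0,0],[0,0,0,0,0,0,0],[0,0,0,0,0,0,0]]]';python3 -m pendant '[[[0.003,0,0,0,0,0,0],[0,0,0,0,0,0,0],[0,0,0,0,0,0,0]]]'
```

```text
t: 14.1
tcp_pos: [0.4948, 0.1147, 0.048]
tool_rot: [0.999, 0.039, -0.007, -0.0]
force: [-10.1, -1.8, 11.6]
finger_gap: 0.5
gripper_force: 72.5
t: 14.4
tcp_pos: [0.4974, 0.1149, 0.048]
tool_rot: [0.999, 0.039, -0.008, 0.0]
force: [-12.2, -2.4, 13.0]
finger_gap: 0.495
gripper_force: 72.6
t: 14.7
tcp_pos: [0.4985, 0.115, 0.048]
tool_rot: [0.999, 0.039, -0.009, 0.0]
force: [-13.2, -2.3, 15.4]
finger_gap: 0.495
gripper_force: 72.8
```

```bash
python3 -m pendant '[[[0.003,0,-0.001,0,0,0,0],[0,0,0,0,0,0,0],[0,0,0,0,0,0,0]]]'; python3 -m pendant '[[[0.003,0,0,0,0,0,0],[0,0,0,0,0,0,0],[0,0,0,0,0,0,0]]]'
python3 - <<'E'
from h import *
s=eyes.snapshot("wrist"); import pickle; pickle.dump(s,open("w6.pkl","wb"))
cv2.imwrite("pics/w6.png",cv2.resize(s["pixels"][60:400,170:470],None,fx=1.75,fy=1.75,interpolation=cv2.INTER_CUBIC)[...,::-1])
E
```

```text
t: 15.0
tcp_pos: [0.4986, 0.1151, 0.0481]
tool_rot: [0.999, 0.039, -0.012, 0.0]
force: [-15.9, -4.2, 12.5]
finger_gap: 0.496
gripper_force: 72.4
t: 15.3
tcp_pos: [0.4986, 0.1151, 0.0481]
tool_rot: [0.999, 0.039, -0.014, 0.0]
force: [-20.5, -4.1, 15.8]
finger_gap: 0.497
gripper_force: 73.0
```

View pics/w6.png

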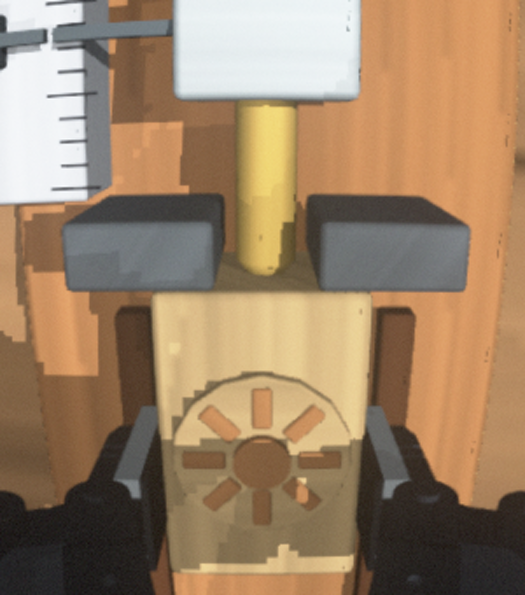

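The picture shows the block's end edge (row 291) flush with both post faces, square between the strips and rosette up. The pointer and finger are still collinear at rows 34–37. The TCP has stopped and the force is rising, so the block is home. I'll let it settle and check.

```bash
python3 -m pendant '[[[0,0,0,0,0,0,0],[0,0,0,0,0,0,0],[0,0,0,0,0,0,0],[0,0,0,0,0,0,0],[0,0,0,0,0,0,0]]]'; python3 -m pendant '[[[0,0,0,0,0,0,0],[0,0,0,0,0,0,0],[0,0,0,0,0,0,0],[0,0,0,0,0,0,0],[0,0,0,0,0,0,0]]]'
```

```text
t: 15.85
tcp_pos: [0.4986, 0.1151, 0.0481]
tool_rot: [0.999, 0.039, -0.014, 0.0]
force: [-20.4, -3.7, 15.3]
finger_gap: 0.499
gripper_force: 73.0
t: 16.35
tcp_pos: [0.4986, 0.1151, 0.0481]
tool_rot: [0.999, 0.039, -0.014, 0.0]
force: [-20.4, -4.2, 15.5]
finger_gap: 0.498
gripper_force: 73.0
```

```bash
python3 -m pendant '[[[0.003,0,-0.0005,0,0,0,0],[0,0,0,0,0,0,0],[0,0,0,0,0,0,0],[0,0,0,0,0,0,0],[0,0,0,0,0,0,0]]]'; python3 -c "
from station import job; print(job.sign_off())"
```

```text
t: 16.85
tcp_pos: [0.4986, 0.1152, 0.0481]
tool_rot: [0.999, 0.039, -0.017, 0.0]
force: [-22.3, -4.4, 16.0]
finger_gap: 0.498
gripper_force: 72.8
the job is handed in; nothing more can be done
None
```

I handed the job in at about 17 s, with the pointer on the rider's finger and the block held against both stop posts at about 22 N of total push; sign-off gave no verdict.

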